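# Dry-fit a comb-jointed block in the glue-up fixture

## Robot

A 6-joint arm with a two-finger parallel gripper is mounted at the origin on the work surface. World frame = base frame: x ahead of the robot, y to its left, z up, the work surface at z = 0. Lengths are in mm, angles in rad, forces in N, time in s.
With the tool pointing down it reaches from about 350 to 775 mm from the base axis. Payload 7.3 kg.
Tool frame: the origin (TCP) lies at the very end of the fingers, on their centre line; the grasp point (between the pads) lies 19 mm behind it (env.pinch_z is the distance from the TCP to the grasp point, in mm); x points along the fingers, y is the direction in which the jaws open and shut, and the axes are right-handed (so a half turn about x gives the same grasp; the last joint's range is limited). The gripper opens to 92 mm and grips with 3 to 60 N. Pads are 19 mm wide; open, the fingers measure 130 mm over their backs; the gripper's body (75 mm by 190 mm) begins 47 mm behind the grasp point.
Start: joints at [0.957, 0.342, 1.524, -0, 1.275, -0.146], TCP at [236.724, 468.622, 226.741] pointing down, gripper open.
Joint ranges: [-2.53, 2.53], [-0.77, 2.02], [0.04, 2.7], [-1, 4.14], [0.28, 2.66], [-3.11, 3.11]. Speed limits (rad/s): [2.57, 2.57, 3.14, 3.14, 3.14, 3.14].

## Interface

Orientations are given as a 3x3 rotation matrix whose columns are the frame's x, y, z axes.
In Python, from cell import env, eyes, sign_off gives the robot as it stands.
- The arm moves only by the tool arm_command, never from a script. Its argument "commands" is a list of rows, each a list of 2 entries, a list of its own where there are three numbers: the shift along the tool's x, y, z in units of 0.04 m (1.0 is 0.04 m), then the turn, a rotation vector about the tool's x, y, z in units of pi rad (1.0 is pi rad). In form: [[[dx, dy, dz], [ax, ay, az]], ...]. A call has 1 to 5 rows; each row shifts and turns the pose as measured when the row begins, along the tool's axes as they then stand; what a row does not reach is not made up. A row lasts 1/10 s, in which the tool goes at most 50 mm and 8.59 degrees, less where a joint would pass 70% of its speed; a pose out of reach is approached as far as the arm can. A call with a number of a shift or a turn outside -1 to 1 is refused whole. A call with a gripper value outside its range is refused whole. "fingers" is the finger opening in mm, from 0 to 91.8, set as the call begins (left out, the last holds). The fingers move at their own pace and stop on an object; "newtons" is the grip in N (left out, the last holds). Time passes only in rows, so rows that do not move let the fingers close. It gives the time, the measured TCP pose, the force and the opening at its end, in the units of the state.
- env.get_state(): the state, without advancing time (a new reading comes with each control period).
- eyes.capture(name): name is "scene" or "top" or "wrist"; returns (picture, depth): 420x560x3 uint8, red, green, blue; 420x560 float32, mm along the optical axis (not along the pixel's ray), 0 where there is no reading.
- eyes.get_calibration(name): a dict with "K" (3x3 intrinsics, pixels), "dist_coeffs" ([k1, k2, p1, p2, k3] as OpenCV has them; the pictures are not rectified), "eye" and "orientation" of the camera in the world; the wrist camera has in their place "T_tool_cam" (4x4, takes a point from camera to tool coordinates, whose origin is the TCP and whose axes are the tool frame's). Camera axes: x right, y down, z forward; pixel columns grow to the right and rows downward; lengths in mm; the calibration is good to about 2 mm. A picture is of the moment at which its call begins: read the wrist's pose just before it. get_calibration takes no time and is no camera call.
- sign_off(): hands the job in, once; it reports no verdict.
Trained networks look in the newest picture that a camera, given by its name, has taken for a name from the list of things; names that differ only in an ending like _2 or _b are one class to them, and where a whole thing is asked for, a point or a joint stands for the part that bears it (a point fixed in the world has none). Each returns a list of dicts, best first, with "score" (0 to 1); they miss things now and then, are a little off and sometimes report something else, mostly with a low value. They report only what shows in the picture. A call takes as long as a camera call.
- eyes.spot_in(camera, label): "xy" ([column, row] in pixels, amid what is visible of it).
- eyes.silhouettes(camera, label): "mask" (420x560 bool, what is visible of it) and "xy" ([column, row] in pixels, amid what is visible of it).
- eyes.tip_of(camera, label): "xy" ([column, row] in pixels: a listed point, or the origin of a listed thing).
The state is a dict: "time_s": time; "joint_pos": joint angles; "dq": joint speeds; "tau": joint torques, N m; "tcp_pos": TCP position; "orientation": TCP orientation; "ft_force": force on the tool from outside, world axes, zero at the start; "ft_torque": the same for the moment, N m; "width": opening from 0.0 (shut) to 1.0 (fully open).
Only numpy, scipy, OpenCV 4.12 (cv2) and the standard library are available. Lean on these libraries where they do the work, as an engineer would, in place of code of your own. Each camera call takes 0.05 s, during which the arm holds its last target.

## Task

Pull the magazine's tray fully out towards the robot so that it draws out the bottom comb block, with the two above staying put in the magazine, and leave the tray out. Set that block, fins down, onto the base comb in the fixture so that its fins slide fully home between the base's tongues, let go of it, then slide the fixture's jaw up until it holds the block back against the two stops, flush over the base. Do not knock over or shift the things standing around.

Things in the scene. Friction and masses are not known exactly. Their poses are not given: they have to be found in the camera images.
- magazine: Fixed plywood tower, 126 mm long (x), 90 wide (y), 131 high, holding three identical comb blocks stacked flat. Origin on the bench under its centre; its -x side faces the robot, and the tray comes out there under the front strips. The tray's tail reaches 200 mm from the origin to +x.
- tray (a joint): Slide of the metal tray, m: 0 = in (start), 0.150 = fully out along the magazine's -x. Stays where left; 2 to 4 N moves it. The bottom block lies on its floor, 14 mm above the bench, pushed along by a step behind it that is nearly as high as a block and then carries the stack. At 0.14 the block lies clear, 28 mm in front of the tower, with nothing beside or above it.
- tray_handle (a point): Dark wooden grip on the front of the tray: 40 mm along x, 20 along y (pinch across y), 14 to 62 mm above the bench. The point is its middle, 45 mm above the bench; axes as the magazine's. With the tray in it is 110 mm from the magazine's origin to -x, 50 mm in front of the tower. It moves with the tray; the bottom block's middle stays 110 mm behind it (+x).
- cap1_center (a point): Bottom comb block, light wood, 104 mm long (x), 50 wide (y), 36 high, 0.1 to 0.17 kg: a 14 mm plate with five fins below, each 8 mm thick in x, over the whole width in y, 22 mm deep, spaced 24 mm (16 mm gaps), one in the middle, one at each end. The point is its centre, 18 mm above its underside; z up. Both ways round are alike.
- cap1: The same bottom comb block; origin at the centre of its underside.
- cap2_center (a point): Second comb block of the stack, same shape; stays in the magazine. Its centre.
- cap3_center (a point): Top comb block of the stack, same shape; stays in the magazine. Its centre.
- comb_seat (a point): Base comb in the fixture, fixed, light wood, 104 x 50 mm: four upright tongues at x = -36, -12, 12, 36 mm, 12 mm thick in x, 50 long in y, 20 high, the top 6 mm roof-shaped. The point is the centre of the floor between them, 36 mm above the bench. A block that is home stands with its fins on this floor, 2 mm free beside each tongue, its centre 18 mm above the point.
- fixture: Board with base comb, stops and jaw; origin on the bench under comb_seat, same axes. Board 12 mm thick, x -75 to 75, y -75 to 145 mm. Two dark stop posts at x = -45 and 45, 14 mm wide, 66 mm above the bench, 76 mm free between them; faces at y = -25 mm: a block against them is flush with the base (y = 0). Lower the block a few mm to +y to miss them.
- jaw (a joint): Slide of the fixture's jaw, m, growing as it closes along the fixture's -y. Its face is at y = 95 mm minus this value in the fixture's axes; 0.070 = it touches a block that is flush against the stops. Starts at 0 to 0.015 (open). Stays where left; 2 to 4 N moves it.
- jaw_post (a point): Dark upright grip on the jaw, 24 x 24 mm, from 64 to 108 mm above the bench; the point is on its axis, 90 mm above the bench, 12 mm behind (+y of) the jaw's face; axes as the fixture's. Pinch it across x, or push its back to -y. The jaw bar under it is 90 mm long in x, 16 thick, 17 to 66 mm above the bench.
- mallet: Bystander: turned wooden mallet standing on its head, 80 mm wide, 212 mm tall. Origin under its centre.
- jar: Bystander: closed white jar, 64 mm wide, 85 mm tall. Origin under its centre.
- coarse_block: Bystander: another comb block with three thick teeth pointing up, 110 x 50 x 46 mm, which does not fit. Origin under its centre.

How it is judged:
By the outcome, as a careful person would: the job done as asked, in the order asked, and still so for the second after the job is handed in, with the robot touching nothing.
It also fails if it takes over 67 s, if anything falls off the work surface, if the arm or the gripper's body presses on something with over 40 N, if the wrist force passes 120 N, or if a joint passes its speed limit or range.

## Working session

There is one attempt and no reset: what is moved stays moved. The work goes in short steps, Python scripts to look and compute and a tool call to move; the robot and the scene stay as the last step left them, time stands still between calls to the robot, and variables do not carry over. Pictures are saved under pics/ and viewed, and the job is handed in when it is done.

Besides the shell and the picture viewer there is one more tool, called after ">>>" by a JSON object that holds its "fn" and its "kwargs". arm_command: Moves the arm, as the interface text tells. Shifts and turns lie within -1 to 1; 1 stands for 0.04 m of shift or pi rad of turn. Its arguments: {"type":"object","properties":{"commands":{"type":"array","items":{"type":"array"}},"fingers":{"type":"number"},"newtons":{"type":"number"}},"required":["commands"]}

```bash
ls; mkdir -p pics; python3 - <<'E'
from cell import env, eyes
import cv2
s=env.get_state(); print(s, env.pinch_z)
for c in ["scene","top","wrist"]:
    im,d=eyes.capture(c); cv2.imwrite(f"pics/{c}0.png",im[:,:,::-1]); print(c,eyes.get_calibration(c))
print(env.get_state()['time_s'])
E
```

```text
pics
{'time_s': 0.0, 'joint_pos': array([ 9.56967398e-01,  3.42749651e-01,  1.52501701e+00, -1.67281494e-05,
        1.27541531e+00, -1.45967218e-01]), 'dq': array([-1.17927124e-03,  2.64643860e-04, -1.04498919e-03,  1.28698128e-03,
       -6.40723022e-04,  2.04269135e-05]), 'tau': array([ 2.64350012e-03, -4.31240666e+01, -2.44222730e+01,  7.18633225e-02,
        5.56501374e-02, -1.46854982e-04]), 'tcp_pos': array([236.4925266 , 468.25454821, 226.03099925]), 'orientation': array([[-9.02371361e-04,  4.50973753e-01,  8.92536756e-01],
       [-1.30840921e-03,  8.92535823e-01, -4.50974604e-01],
       [-9.99998737e-01, -1.57474988e-03, -2.15340555e-04]]), 'ft_force': array([0.17040142, 0.03179258, 0.51341855]), 'ft_torque': array([-0.00144174, -0.00383579,  0.01613506]), 'width': 0.9995769406013788} 18.8
scene {'K': array([[425.13978804,   0.        , 283.33384345],
       [  0.        , 425.13978804, 208.34816759],
       [  0.        ,   0.        ,   1.        ]]), 'dist_coeffs': array([-0.08113767,  0.        ,  0.        ,  0.        ,  0.        ]), 'eye': array([1223.82200798,  70
[... 577 characters left out ...]
64423,  0.02545722, -0.00795863],
       [ 0.00632428, -0.06364825, -0.99795236]])}
wrist {'K': array([[309.20210576,   0.        , 284.32003792],
       [  0.        , 309.20210576, 208.99133746],
       [  0.        ,   0.        ,   1.        ]]), 'dist_coeffs': array([-0.02243053,  0.        ,  0.        ,  0.        ,  0.        ]), 'T_tool_cam': array([[-9.98524988e-04, -2.92596692e-01,  9.56235420e-01,
        -1.57910182e+02],
       [ 9.99999306e-01, -8.90654100e-04,  7.71694748e-04,
        -3.48837238e-01],
       [ 6.25879667e-04,  9.56235527e-01,  2.92597378e-01,
        -7.88159605e+01],
       [ 0.00000000e+00,  0.00000000e+00,  0.00000000e+00,
         1.00000000e+00]])}
0.15
```

View pics/scene0.png

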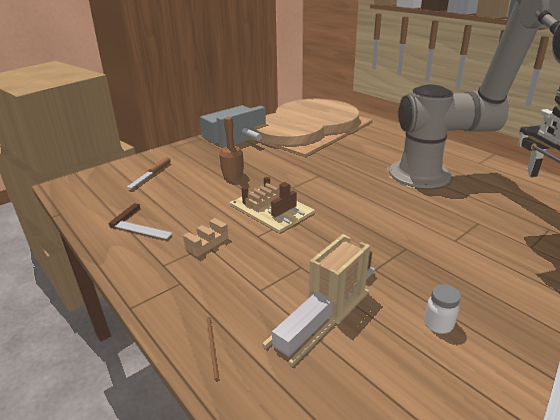

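View pics/top0.png

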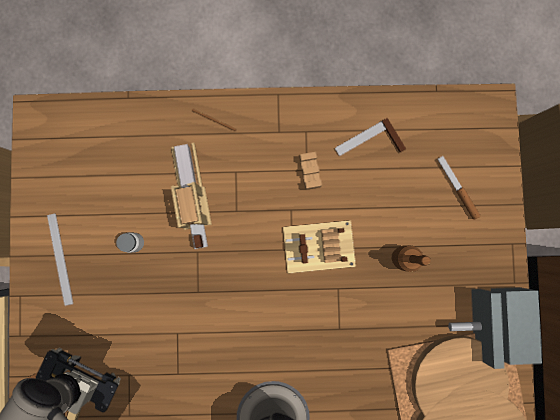

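View pics/wrist0.png

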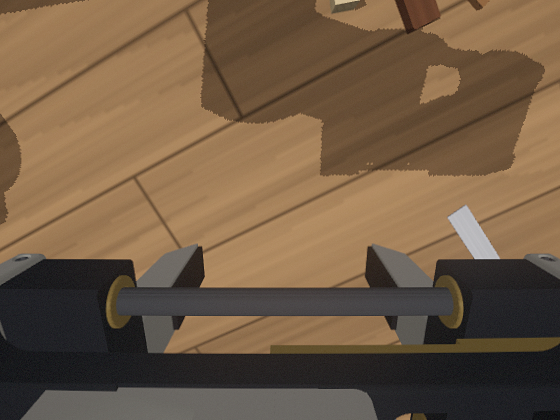

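```bash
cat > h.py <<'E'
from cell import env, eyes
import cv2, numpy as np
def cam(c,s=None):
    k=eyes.get_calibration(c)
    if c=="wrist":
        s=s or env.get_state(); T=k["T_tool_cam"]; R=s["orientation"]@T[:3,:3]; e=s["tcp_pos"]+s["orientation"]@T[:3,3]
    else: R=k["orientation"]; e=k["eye"]
    return k["K"],k["dist_coeffs"],R,np.array(e)
def proj(C,P):
    K,d,R,e=C; r=cv2.Rodrigues(R.T)[0]
    return cv2.projectPoints(np.atleast_2d(np.array(P,float)),r,-R.T@e,K,d)[0][:,0]
def ray(C,px):
    K,d,R,e=C; u=cv2.undistortPoints(np.array([[px]],float),K,d)[0,0]
    return R@np.array([u[0],u[1],1.])
def at_z(C,px,z):
    v=ray(C,px); e=C[3]; return e+v*(z-e[2])/v[2]
def tri(obs):
    A=np.zeros((3,3));b=np.zeros(3)
    for C,px in obs:
        v=ray(C,px);v/=np.linalg.norm(v);M=np.eye(3)-np.outer(v,v);A+=M;b+=M@C[3]
    x=np.linalg.solve(A,b); res=[np.linalg.norm(np.cross(x-C[3],ray(C,p)/np.linalg.norm(ray(C,p)))) for C,p in obs]
    return x,res
def cloud(C,depth,mask=None):
    K,d,R,e=C; m=(depth>0) if mask is None else (mask&(depth>0))
    v,u=np.nonzero(m); n=cv2.undistortPoints(np.stack([u,v],1).astype(float)[:,None],K,d)[:,0]
    z=depth[v,u].astype(float); return (np.c_[n*z[:,None],z])@R.T+e
E
python3 - <<'E'
from h import *
L=["magazine","tray_handle","cap3_center","comb_seat","fixture","jaw_post","mallet","jar","coarse_block"]
C={c:cam(c) for c in("scene","top")}
for c in C: eyes.capture(c)
for l in L:
    o=[]
    for c in C:
        r=eyes.tip_of(c,l)
        print(l,c,[(np.round(q["xy"],1),round(q["score"],2)) for q in r[:3]])
        if r:o.append((C[c],r[0]["xy"]))
    if len(o)==2: print("   ",*[np.round(q,1) for q in tri(o)])
print(env.get_state()["time_s"])
E
```

```text
magazine scene [(array([338.9, 298.5]), 0.84), (array([336. , 294.7]), 0.54)]
magazine top [(array([192. , 208.1]), 0.84)]
    [674.2 244.7   2.6] [0. 0.]
tray_handle scene [(array([362.5, 256.3]), 0.58)]
tray_handle top [(array([195.8, 240.6]), 0.96)]
    [569.8 222.3  55.9] [2.4 2.4]
cap3_center scene [(array([339.9, 262.6]), 0.84)]
cap3_center top [(array([187.6, 202.4]), 0.78)]
    [680.4 240.4 106.9] [3.6 3.6]
comb_seat scene []
comb_seat top [(array([330.3, 245.3]), 0.67)]
fixture scene [(array([263.9, 204.7]), 0.68)]
fixture top []
jaw_post scene [(array([282.7, 192. ]), 0.74)]
jaw_post top [(array([302.3, 248.8]), 0.5)]
    [ 536.9 -105.6   80.5] [2.7 2.7]
mallet scene [(array([235. , 173.5]), 0.91)]
mallet top [(array([403.2, 251.5]), 0.65)]
    [ 505.2 -425.9   11.2] [13.8 13.8]
jar scene [(array([438.3, 321.7]), 0.96), (array([336.4, 294.6]), 0.47), (array([266.2, 193.8]), 0.4)]
jar top [(array([135.5, 241. ]), 0.95)]
    [570.1 432.9   1.1] [3.3 3.3]
coarse_block scene [(array([210.2, 243.8]), 0.94)]
coarse_block top [(array([308.2, 170.4]), 0.55)]
    [ 783.4 -133.4    2.3] [6.1 6.1]
1.15
```

```bash
cat >> h.py <<'E'
from scipy.spatial.transform import Rotation as Ro
def Rdown(deg):
    "tool x down, tool y = yaw'd world y"
    p=np.radians(deg);c,s=np.cos(p),np.sin(p)
    return np.array([[0,-s,c],[0,c,s],[-1,0,0.]])
def plan(P,R,step=38,rot=8.,pos=None,cur=None):
    s=env.get_state(); p=s["tcp_pos"] if pos is None else np.array(pos,float); R0=s["orientation"] if cur is None else cur
    rv=Ro.from_matrix(R0.T@R).as_rotvec(); d=np.array(P,float)-p
    n=int(max(1,np.ceil(np.linalg.norm(d)/step),np.ceil(np.degrees(np.linalg.norm(rv))/rot)))
    rows=[];Rc=R0
    for i in range(n):
        sh=Rc.T@(d/n)/40; rows.append([[round(float(x),3) for x in sh],[round(float(x),4) for x in rv/n/np.pi]])
        Rc=Rc@Ro.from_rotvec(rv/n).as_matrix()
    print(n,"rows");[print(r) for r in rows]
E
python3 - <<'E'
from h import *
plan([500,210,205],Rdown(10.5))
E
```

```text
10 rows
[[0.054, -0.28, 0.879], [-0.0207, 0.0, -0.0]]
[[0.054, -0.337, 0.859], [-0.0207, 0.0, -0.0]]
[[0.054, -0.392, 0.835], [-0.0207, 0.0, -0.0]]
[[0.054, -0.446, 0.808], [-0.0207, 0.0, -0.0]]
[[0.054, -0.497, 0.777], [-0.0207, 0.0, -0.0]]
[[0.054, -0.547, 0.743], [-0.0207, 0.0, -0.0]]
[[0.054, -0.594, 0.706], [-0.0207, 0.0, -0.0]]
[[0.054, -0.639, 0.666], [-0.0207, 0.0, -0.0]]
[[0.054, -0.681, 0.623], [-0.0207, 0.0, -0.0]]
[[0.054, -0.72, 0.577], [-0.0207, 0.0, -0.0]]
```

>>> {"fn": "arm_command", "kwargs": {"commands": [[[0.05, -0.28, 0.88], [-0.02, 0, 0]], [[0.05, -0.34, 0.86], [-0.02, 0, 0]], [[0.05, -0.39, 0.83], [-0.02, 0, 0]], [[0.05, -0.45, 0.81], [-0.02, 0, 0]], [[0.05, -0.5, 0.78], [-0.02, 0, 0]]], "fingers": 60, "newtons": 30}}

```text
time_s: 1.65
tcp_pos: [369.7, 338.5, 216.7]
orientation: [[0.001, 0.133, 0.991], [0.003, 0.991, -0.133], [-1.0, 0.003, 0.0]]
ft_force: [-0.5, 0.2, 0.7]
width: 0.663
```

```bash
python3 - <<'E'
from h import *
plan([500,210,205],Rdown(10.5))
E
```

```text
5 rows
[[0.057, -0.55, 0.731], [-0.0202, 0.0, -0.0002]]
[[0.057, -0.595, 0.695], [-0.0202, 0.0, -0.0002]]
[[0.057, -0.638, 0.656], [-0.0202, 0.0, -0.0002]]
[[0.058, -0.678, 0.614], [-0.0202, 0.0, -0.0002]]
[[0.058, -0.716, 0.57], [-0.0202, 0.0, -0.0002]]
```

>>> {"fn": "arm_command", "kwargs": {"commands": [[[0.06, -0.55, 0.73], [-0.02, 0, 0]], [[0.06, -0.6, 0.7], [-0.02, 0, 0]], [[0.06, -0.64, 0.66], [-0.02, 0, 0]], [[0.06, -0.68, 0.61], [-0.02, 0, 0]], [[0.06, -0.72, 0.57], [-0.02, 0, 0]]]}}

```text
time_s: 2.15
tcp_pos: [505.8, 204.1, 204.6]
orientation: [[0.002, -0.193, 0.981], [0.004, 0.981, 0.193], [-1.0, 0.003, 0.003]]
ft_force: [0.5, 0.2, 1.2]
width: 0.657
```

```bash
python3 - <<'E'
from h import *
s=env.get_state();print(s["tcp_pos"])
C=cam("wrist",s); im,d=eyes.capture("wrist"); cv2.imwrite("pics/w1.png",im[:,:,::-1]); np.savez("w1.npz",d=d,im=im,K=C[0],D=C[1],R=C[2],e=C[3])
for l in ["tray_handle","magazine","cap3_center","fixture","comb_seat"]:
    for q in eyes.tip_of("wrist",l)[:2]: print(l,np.round(q["xy"],1),q["score"], np.round(at_z(C,q["xy"],45),1),np.round(at_z(C,q["xy"],0),1))
m=eyes.silhouettes("wrist","tray_handle")
for q in m[:1]:
    P=cloud(C,d,q["mask"]); print(len(P),np.percentile(P,[2,50,98],axis=0)); 
    T=P[P[:,2]>np.percentile(P[:,2],97)-4]; np.save("T.npy",T)
    r=cv2.minAreaRect(T[:,:2].astype(np.float32)); print(r)
E
```

```text
[505.78541498 204.05817083 204.6278229 ]
tray_handle [286.6 250.6] 0.86 [571.6 219.7  45. ] [592.  224.2   0. ]
magazine [287.8 306. ] 0.72 [642.2 235.2  45. ] [672.6 241.9   0. ]
magazine [289.2 250.7] 0.71 [571.1 222.6  45. ] [591.5 227.5   0. ]
2083 [[545.81503506 199.82995225   5.49241392]
 [569.42556673 219.82134175  14.58444383]
 [622.90177482 245.74810245  62.74680444]]
((566.4692993164062, 220.45693969726562), (39.2687873840332, 19.89422607421875), 9.580547332763672)
```

View pics/w1.png

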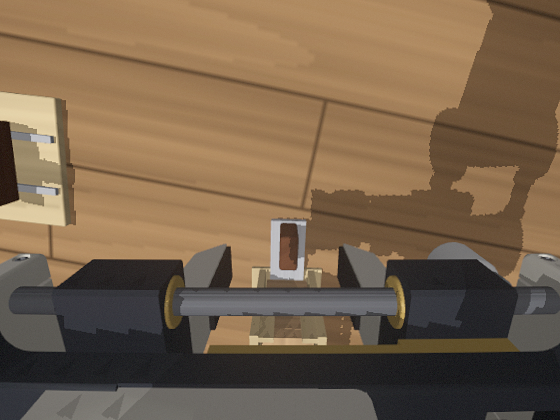

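```bash
python3 - <<'E'
from h import *
im,d=eyes.capture("top"); C=cam("top"); np.savez("t1.npz",d=d,im=im)
P=cloud(C,d)
Q=P[(abs(P[:,0]-680)<110)&(abs(P[:,1]-242)<90)]
for lo,hi in((118,140),(100,140),(40,62)):
    T=Q[(Q[:,2]>lo)&(Q[:,2]<hi)]; print(lo,len(T),cv2.minAreaRect(T[:,:2].astype(np.float32)) if len(T)>5 else 0, T[:,2].mean())
q=eyes.silhouettes("top","magazine")
for z in q[:1]:
    T=cloud(C,d,z["mask"]); print(cv2.minAreaRect(T[:,:2].astype(np.float32)),len(T))
# tray tail: bright gray pixels
F=P[(P[:,0]>740)&(P[:,0]<880)&(abs(P[:,1]-260)<70)&(P[:,2]>35)&(P[:,2]<70)]
print(len(F)); 
if len(F)>20:
    r=cv2.minAreaRect(F[:,:2].astype(np.float32)); print(r, F[:,2].mean()); v=cv2.fitLine(F[:,:2].astype(np.float32),cv2.DIST_L2,0,.01,.01).ravel(); print(np.degrees(np.arctan2(v[1],v[0])),v)
    c=F[:,:2].mean(0); print("dir from handle",np.degrees(np.arctan2(c[1]-220.5,c[0]-566.5)))
T=np.load("T.npy")
w=np.load("w1.npz"); Cw=(w["K"],w["D"],w["R"],w["e"]); P=cloud(Cw,w["d"]); P=P[(abs(P[:,0]-690)<120)&(abs(P[:,1]-242)<80)]
T=P[P[:,2]>120]; print("wrist tower",len(T), T.min(0) if len(T) else 0,T.max(0) if len(T) else 0)
E
```

```text
118 916 ((675.5335083007812, 237.00933837890625), (122.80453491210938, 71.69343566894531), 9.510520935058594) 124.79542745145064
100 991 ((675.3231811523438, 236.97409057617188), (123.23100280761719, 71.69343566894531), 9.510520935058594) 123.85159973347704
40 270 ((682.2037353515625, 231.58905029296875), (223.74412536621094, 62.66758728027344), 7.24029016494751) 49.76402029262474
((713.4227294921875, 244.69305419921875), (338.2904968261719, 109.26920318603516), 3.0631210803985596) 1926
568
((805.6647338867188, 254.50677490234375), (140.8585662841797, 54.895347595214844), 12.229065895080566) 48.62251453525488
8.495161 [9.8902833e-01 1.4772588e-01 8.0917126e+02 2.5855164e+02]
dir from handle 8.911599902210309
wrist tower 971 [608.81369934 193.90664371 120.01293567] [636.70685369 264.23608912 132.36454422]
```

```bash
python3 - <<'E'
from h import *
plan([560.5,219.5,110],Rdown(9.3)); plan([560.5,219.5,31],Rdown(9.3),pos=[560.5,219.5,110],cur=Rdown(9.3))
E
```

```text
3 rows
[[0.792, 0.015, 0.48], [0.0033, 0.0003, -0.0003]]
[[0.792, 0.021, 0.481], [0.0033, 0.0003, -0.0003]]
[[0.791, 0.027, 0.481], [0.0033, 0.0003, -0.0003]]
3 rows
[[0.658, 0.0, 0.0], [0.0, 0.0, 0.0]]
[[0.658, 0.0, 0.0], [0.0, 0.0, 0.0]]
[[0.658, 0.0, 0.0], [0.0, 0.0, 0.0]]
```

>>> {"fn": "arm_command", "kwargs": {"commands": [[[0.79, 0.02, 0.48], [0.0033, 0.0003, -0.0003]], [[0.79, 0.02, 0.48], [0.0033, 0.0003, -0.0003]], [[0.79, 0.03, 0.48], [0.0033, 0.0003, -0.0003]], [[0, 0, 0], [0, 0, 0]]]}}

```text
time_s: 3.0
tcp_pos: [561.2, 224.2, 110.4]
orientation: [[0.006, -0.165, 0.986], [0.002, 0.986, 0.165], [-1.0, 0.001, 0.006]]
ft_force: [-0.6, -0.1, 0.0]
width: 0.655
```

```bash
python3 - <<'E'
from h import *
plan([560.5,219.5,31],Rdown(9.3),step=28)
E
```

```text
3 rows
[[0.661, -0.038, -0.016], [0.0004, 0.0006, -0.0001]]
[[0.661, -0.038, -0.015], [0.0004, 0.0006, -0.0001]]
[[0.662, -0.038, -0.014], [0.0004, 0.0006, -0.0001]]
```

>>> {"fn": "arm_command", "kwargs": {"commands": [[[0.66, -0.06, -0.02], [0, 0.0006, 0]], [[0.66, -0.05, -0.02], [0, 0.0006, 0]], [[0.66, 0, -0.01], [0, 0.0006, 0]], [[0, 0, 0], [0, 0, 0]]]}}

```text
time_s: 3.4
tcp_pos: [559.5, 222.7, 34.2]
orientation: [[0.004, -0.17, 0.985], [0.002, 0.985, 0.17], [-1.0, 0.002, 0.005]]
ft_force: [0.2, 0.1, -0.9]
width: 0.654
```

>>> {"fn": "arm_command", "kwargs": {"commands": [[[0, 0, 0], [0, 0, 0]], [[0, 0, 0], [0, 0, 0]], [[0, 0, 0], [0, 0, 0]], [[0, 0, 0], [0, 0, 0]], [[0, 0, 0], [0, 0, 0]]], "fingers": 10, "newtons": 25}}

```text
time_s: 3.9
tcp_pos: [562.0, 222.5, 41.8]
orientation: [[0.014, -0.173, 0.985], [0.001, 0.985, 0.173], [-1.0, -0.001, 0.014]]
ft_force: [5.5, -19.4, -6.6]
width: 0.266
```

>>> {"fn": "arm_command", "kwargs": {"commands": [[[0.15, -0.05, 0], [0, 0, 0]], [[0.1, 0, 0], [0, 0, 0]]]}}

```text
time_s: 4.1
tcp_pos: [564.0, 220.3, 38.0]
orientation: [[0.019, -0.172, 0.985], [0.002, 0.985, 0.172], [-1.0, -0.001, 0.019]]
ft_force: [-13.8, -1.1, 32.0]
width: 0.214
```

>>> {"fn": "arm_command", "kwargs": {"commands": [[[-0.05, 0, -0.3], [0, 0.003, 0]], [[0, 0, -0.5], [0, 0.003, 0]], [[0, 0, -0.5], [0, 0, 0]]]}}

```text
time_s: 4.4
tcp_pos: [514.8, 212.1, 38.7]
orientation: [[0.005, -0.169, 0.986], [0.002, 0.986, 0.169], [-1.0, 0.001, 0.006]]
ft_force: [3.5, 3.0, -6.6]
width: 0.214
```

>>> {"fn": "arm_command", "kwargs": {"commands": [[[0, 0, -0.5], [0, 0, 0]], [[0, 0, -0.5], [0, 0, 0]], [[0, 0, -0.5], [0, 0, 0]], [[0, 0, -0.4], [0, 0, 0]], [[0, 0, -0.3], [0, 0, 0]]]}}

```text
time_s: 4.9
tcp_pos: [429.9, 197.9, 38.7]
orientation: [[0.018, -0.168, 0.986], [0.006, 0.986, 0.167], [-1.0, 0.003, 0.019]]
ft_force: [3.1, 0.9, -8.4]
width: 0.215
```

>>> {"fn": "arm_command", "kwargs": {"commands": [[[0, 0, -0.2], [0, 0.003, 0]], [[0, 0, -0.2], [0, 0.003, 0]], [[0, 0, -0.15], [0, 0, 0]], [[0, 0, -0.15], [0, 0, 0]]]}}

```text
time_s: 5.3
tcp_pos: [414.1, 195.3, 39.7]
orientation: [[0.025, -0.167, 0.986], [0.009, 0.986, 0.167], [-1.0, 0.004, 0.026]]
ft_force: [18.6, 3.2, -21.9]
width: 0.215
```

>>> {"fn": "arm_command", "kwargs": {"commands": [[[0, 0, 0.02], [0, 0, 0]], [[0, 0, 0], [0, 0, 0]], [[0, 0, 0], [0, 0, 0]]], "fingers": 65}}

```text
time_s: 5.6
tcp_pos: [415.8, 195.4, 40.4]
orientation: [[0.025, -0.166, 0.986], [0.009, 0.986, 0.166], [-1.0, 0.004, 0.026]]
ft_force: [0.7, 0.6, -0.4]
width: 0.427
```

>>> {"fn": "arm_command", "kwargs": {"commands": [[[-0.5, 0, 0], [0, 0, 0]], [[-0.9, 0, 0], [0, 0.007, 0]], [[-0.9, 0, 0.3], [0, 0, 0]], [[-0.9, 0, 0.3], [0, 0, 0]], [[-0.5, 0, 0], [0, 0, 0]]]}}

```text
time_s: 6.1
tcp_pos: [433.8, 197.6, 191.3]
orientation: [[-0.011, -0.167, 0.986], [0.002, 0.986, 0.167], [-1.0, 0.003, -0.011]]
ft_force: [1.1, 0.3, -0.5]
width: 0.705
```

```bash
cat > look.py <<'E'
from h import *
import sys
n=sys.argv[1]
s=env.get_state();print(np.round(s["tcp_pos"],1),s["time_s"])
C=cam("wrist",s); im,d=eyes.capture("wrist"); cv2.imwrite(f"pics/{n}.png",im[:,:,::-1]); np.savez(n+".npz",d=d,im=im,K=C[0],D=C[1],R=C[2],e=C[3])
for a in sys.argv[2:]:
    l,z=a.split(":")
    for q in eyes.tip_of("wrist",l)[:2]: print(l,np.round(q["xy"],1),round(q["score"],2), np.round(at_z(C,q["xy"],float(z)),1))
E
python3 look.py w2 cap1_center:32 tray_handle:45 
python3 - <<'E'
from h import *
im,d=eyes.capture("scene");cv2.imwrite("pics/s2.png",im[:,:,::-1])
im,d=eyes.capture("top");cv2.imwrite("pics/t2.png",im[:,:,::-1]);np.savez("t2.npz",d=d)
for l in("cap1_center","cap2_center","cap3_center"):
  o=[]
  for c in("scene","top"):
    r=eyes.tip_of(c,l); print(l,c,[(np.round(q["xy"],1),round(q["score"],2)) for q in r[:2]])
    if r:o.append((cam(c),r[0]["xy"]))
  if len(o)==2: print(tri(o))
E
```

```text
[433.8 197.6 191.3] 6.1
cap1_center [289.  277.3] 0.65 [529.8 219.4  32. ]
tray_handle [281.9 184.4] 0.59 [421.2 193.2  45. ]
cap1_center scene [(array([371.9, 253.9]), 0.66)]
cap1_center top [(array([204.7, 254.4]), 0.58), (array([133.9, 241.1]), 0.37)]
(array([521.0424024 , 205.13061486,  27.72480577]), [np.float64(4.501375305138009), np.float64(4.501375305137898)])
cap2_center scene [(array([341.5, 274.2]), 0.62), (array([281.9, 189.5]), 0.21)]
cap2_center top [(array([402.2, 254.4]), 0.61)]
(array([ 388.49272558, -295.87446942, -291.86970648]), [np.float64(246.89626792542873), np.float64(246.89626792542873)])
cap3_center scene [(array([345.1, 261.7]), 0.79)]
cap3_center top [(array([185.1, 207.1]), 0.8), (array([303.7, 249.5]), 0.26)]
(array([667.94002289, 246.71633177, 106.37982066]), [np.float64(1.536740509193113), np.float64(1.5367405091933115)])
```

View pics/w2.png

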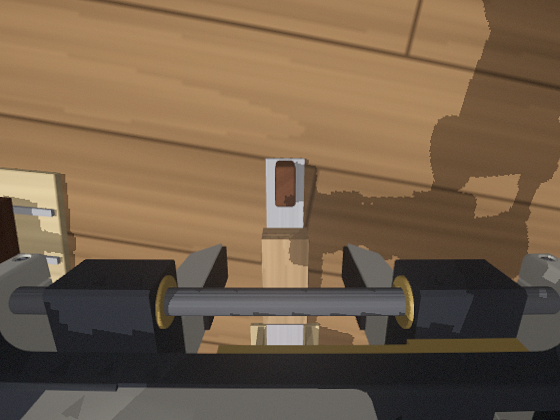

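View pics/s2.png

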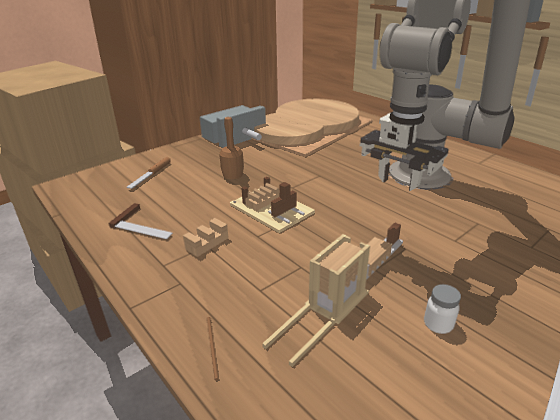

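```bash
cat > m.py <<'E'
from h import *
def load(n):
    w=np.load(n+".npz"); return (w["K"],w["D"],w["R"],w["e"]),w["d"]
C,d=load("w2"); P=cloud(C,d)
P=P[(abs(P[:,0]-525)<75)&(abs(P[:,1]-212)<45)]
B=P[(P[:,2]>42)&(P[:,2]<56)&(P[:,0]>455)]
print(len(B),B[:,2].mean(),B[:,2].std(),cv2.minAreaRect(B[:,:2].astype(np.float32)))
p=B[:,:2]
for a in np.arange(8.0,11.1,0.5):
    t=np.radians(a);ux=np.array([np.cos(t),np.sin(t)]);uy=np.array([-ux[1],ux[0]])
    X=p@ux;Y=p@uy; print(a,np.percentile(X,[.5,99.5]),np.percentile(Y,[.5,99.5]),np.ptp(np.percentile(Y,[.5,99.5])))
H=P=cloud(C,d);H=H[(abs(H[:,0]-420)<40)&(abs(H[:,1]-197)<40)&(H[:,2]>56)]
print("handle",cv2.minAreaRect(H[:,:2].astype(np.float32)))
E
python3 m.py
```

```text
3264 49.54814057111404 1.149389664113165 ((539.3616333007812, 216.0526885986328), (129.1966094970703, 49.97738265991211), 9.60043716430664)
8.0 [499.67154806 625.81974841] [113.4263325  162.82071912] 49.39438661906817
8.5 [500.93860033 627.13719278] [108.88495318 158.043602  ] 49.15864881413101
9.0 [502.1673242  628.39032117] [104.12077431 153.31792809] 49.19715377552589
9.5 [503.3050632  629.64066153] [ 99.33894021 148.53247793] 49.19353771823155
10.0 [504.31244009 630.82075939] [ 94.54492003 143.99248807] 49.44756804354496
10.5 [505.27459863 631.96993737] [ 89.75137379 139.47406055] 49.72268676615346
11.0 [506.13082739 633.04435383] [ 84.71576426 134.9117753 ] 50.19601103666132
handle ((421.4922790527344, 198.79629516601562), (48.61631393432617, 85.32231903076172), 9.44896411895752)
```

```bash
python3 - <<'E'
from h import *
plan([527.3,214,100],Rdown(9.3),step=36)
E
```

```text
4 rows
[[0.537, 0.002, 0.614], [0.0004, -0.0013, -0.0002]]
[[0.54, 0.003, 0.612], [0.0004, -0.0013, -0.0002]]
[[0.542, 0.005, 0.609], [0.0004, -0.0013, -0.0002]]
[[0.545, 0.006, 0.607], [0.0004, -0.0013, -0.0002]]
```

>>> {"fn": "arm_command", "kwargs": {"commands": [[[0.54, 0, 0.61], [0, -0.001, 0]], [[0.54, 0, 0.61], [0, -0.001, 0]], [[0.54, 0, 0.61], [0, -0.001, 0]], [[0.54, 0, 0.61], [0, 0, 0]], [[0, 0, 0], [0, 0, 0]]], "fingers": 72}}

```text
time_s: 7.15
tcp_pos: [530.1, 214.4, 96.1]
orientation: [[-0.007, -0.167, 0.986], [0.002, 0.986, 0.168], [-1.0, 0.003, -0.006]]
ft_force: [-0.0, 0.3, -0.5]
width: 0.783
```

```bash
python3 - <<'E'
from h import *
plan([527.3,214,26],Rdown(9.3),step=27)
E
```

```text
3 rows
[[0.584, -0.001, -0.02], [0.0006, -0.0007, -0.0003]]
[[0.584, -0.0, -0.021], [0.0006, -0.0007, -0.0003]]
[[0.584, 0.0, -0.023], [0.0006, -0.0007, -0.0003]]
```

>>> {"fn": "arm_command", "kwargs": {"commands": [[[0.58, 0, -0.02], [0.0006, -0.001, 0]], [[0.58, 0, -0.02], [0.0006, -0.001, 0]], [[0.53, 0, -0.02], [0, 0, 0]], [[0, 0, 0], [0, 0, 0]]]}}

```text
time_s: 7.55
tcp_pos: [526.2, 214.0, 26.9]
orientation: [[-0.002, -0.164, 0.987], [0.003, 0.987, 0.164], [-1.0, 0.003, -0.001]]
ft_force: [0.0, 0.1, 0.0]
width: 0.785
```

>>> {"fn": "arm_command", "kwargs": {"commands": [[[0, 0, 0], [0, 0, 0]], [[0, 0, 0], [0, 0, 0]]], "fingers": 40, "newtons": 30}}

```text
time_s: 7.75
tcp_pos: [526.4, 214.2, 28.7]
orientation: [[-0.001, -0.164, 0.986], [0.003, 0.986, 0.164], [-1.0, 0.003, -0.0]]
ft_force: [-0.7, 0.2, -0.1]
width: 0.66
```

>>> {"fn": "arm_command", "kwargs": {"commands": [[[0, 0, 0], [0, 0, 0]], [[0, 0, 0], [0, 0, 0]]]}}

```text
time_s: 7.95
tcp_pos: [527.4, 214.5, 31.0]
orientation: [[0.003, -0.164, 0.986], [0.004, 0.986, 0.164], [-1.0, 0.003, 0.003]]
ft_force: [-0.5, -0.2, -1.7]
width: 0.54
```

>>> {"fn": "arm_command", "kwargs": {"commands": [[[0.1, 0, 0], [0, 0, 0]], [[0.12, 0, -0.01], [0, 0, 0]], [[0.05, 0, 0], [0, 0, 0]]], "fingers": 58}}

```text
time_s: 8.25
tcp_pos: [528.0, 214.8, 21.1]
orientation: [[0.006, -0.164, 0.986], [0.005, 0.986, 0.164], [-1.0, 0.004, 0.006]]
ft_force: [-0.4, 0.4, -0.0]
width: 0.632
```

>>> {"fn": "arm_command", "kwargs": {"commands": [[[0.04, 0, 0], [0, 0, 0]], [[0.03, 0, 0], [0, 0, 0]], [[0.03, 0, 0], [0, 0, 0]]], "fingers": 40}}

```text
time_s: 8.55
tcp_pos: [529.2, 215.0, 18.3]
orientation: [[0.008, -0.164, 0.986], [0.005, 0.986, 0.164], [-1.0, 0.003, 0.009]]
ft_force: [-2.3, -0.2, 15.3]
width: 0.543
```

>>> {"fn": "arm_command", "kwargs": {"commands": [[[-0.14, 0, -0.03], [0, 0.002, 0]], [[-0.05, 0, 0], [0, 0, 0]]], "fingers": 58}}

```text
time_s: 8.75
tcp_pos: [528.1, 214.7, 26.4]
orientation: [[0.002, -0.164, 0.986], [0.004, 0.986, 0.164], [-1.0, 0.004, 0.003]]
ft_force: [0.0, 0.6, -0.2]
width: 0.622
```

>>> {"fn": "arm_command", "kwargs": {"commands": [[[0.02, 0, 0], [0, 0, 0]], [[0.02, 0, 0], [0, 0, 0]], [[0.01, 0, 0], [0, 0, 0]]], "fingers": 40}}

```text
time_s: 9.05
tcp_pos: [528.5, 214.8, 25.3]
orientation: [[0.003, -0.164, 0.986], [0.004, 0.986, 0.164], [-1.0, 0.003, 0.004]]
ft_force: [-0.7, 0.8, 7.1]
width: 0.543
```

>>> {"fn": "arm_command", "kwargs": {"commands": [[[-0.1, 0, 0], [0, 0, 0]], [[-0.3, 0, 0], [0, 0, 0]], [[-0.8, 0, 0], [0, 0, 0]], [[-0.9, 0, 0], [0, 0, 0]], [[-0.9, 0, 0], [0, 0, 0]]]}}

```text
time_s: 9.55
tcp_pos: [523.7, 213.1, 143.7]
orientation: [[-0.012, -0.164, 0.986], [0.0, 0.986, 0.164], [-1.0, 0.002, -0.012]]
ft_force: [1.7, 0.7, -1.2]
width: 0.538
```

```bash
python3 - <<'E'
from h import *
s=env.get_state();print(s["width"],s["tcp_pos"])
C=cam("top");im,d=eyes.capture("top");P=cloud(C,d)
for c in("top","scene"):
    if c=="scene": eyes.capture(c)
    for l in("comb_seat","fixture","jaw_post"):print(c,l,[(np.round(q["xy"],1),round(q["score"],2)) for q in eyes.tip_of(c,l)[:2]])
for px,z in(((330.3,245.3),36),((332,246),56)): print(at_z(C,px,z))
F=P[(abs(P[:,0]-530)<110)&(abs(P[:,1]+150)<130)&(P[:,2]>8)&(P[:,2]<20)]
print(len(F),cv2.minAreaRect(F[:,:2].astype(np.float32)))
q=eyes.silhouettes("top","fixture")
print([(z["score"],z["xy"]) for z in q])
T=cloud(C,d,q[0]["mask"]); print(cv2.minAreaRect(T[:,:2].astype(np.float32)))
for n,lo,hi in(("post",90,120),("mid",58,75),("comb",45,60)):
    G=P[(abs(P[:,0]-530)<80)&(abs(P[:,1]+150)<120)&(P[:,2]>lo)&(P[:,2]<hi)]; print(n,len(G),G.mean(0),cv2.minAreaRect(G[:,:2].astype(np.float32)))
cv2.imwrite("pics/t3.png",cv2.resize(im[180:320,240:420,::-1],None,fx=4,fy=4))
E
```

```text
0.5380075012790684 [523.69916434 213.14246833 143.7134229 ]
top comb_seat [(array([329.9, 245.9]), 0.8)]
top fixture [(array([326.2, 245.8]), 0.82)]
top jaw_post [(array([302.5, 250.2]), 0.73)]
scene comb_seat [(array([263.6, 195.6]), 0.82)]
scene fixture [(array([262.8, 208.6]), 0.76)]
scene jaw_post [(array([283.3, 188.4]), 0.79)]
[ 542.55213765 -196.09128604   36.        ]
[ 540.54383633 -198.37987485   56.        ]
2206 ((533.9432373046875, -167.2569580078125), (191.24957275390625, 229.87081909179688), 4.030205726623535)
[(0.97, [317.0, 247.6])]
((540.0897216796875, -163.26512145996094), (151.15948486328125, 222.7570037841797), 4.180843830108643)
post 66 [ 536.26870779 -103.15204885  107.58323181] ((536.2761840820312, -104.01554107666016), (24.15525245666504, 20.92053985595703), 88.70358276367188)
mid 175 [ 539.57325984 -147.09492009   65.60569992] ((540.6362915039062, -164.25296020507812), (102.6099853515625, 144.69155883789062), 3.662644863128662)
comb 264 [ 543.03084316 -194.13043286   52.82037842] ((540.139892578125, -161.2718048095703), (103.24282836914062, 123.25218963623047), 4.00750207901001)
```

View pics/t3.png

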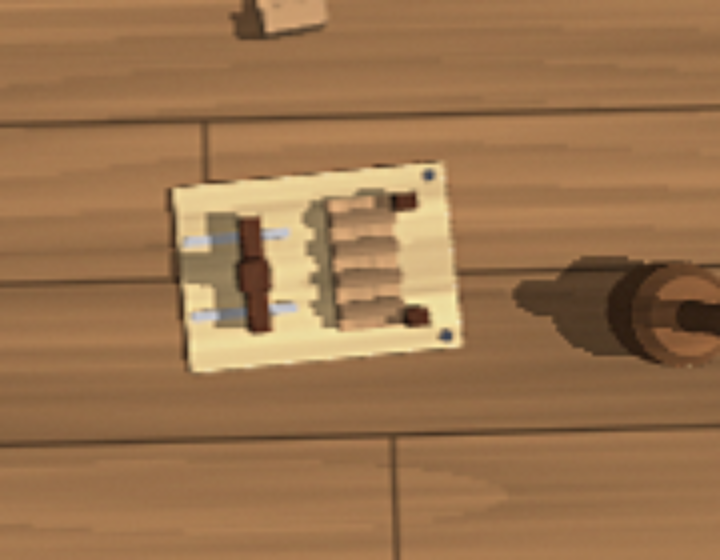

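```bash
python3 - <<'E'
from h import *
plan([600,-195,200],Rdown(4.1),step=38)
E
```

```text
12 rows
[[-0.125, -0.865, 0.016], [0.0025, -0.0004, -0.0]]
[[-0.125, -0.864, 0.023], [0.0025, -0.0004, -0.0]]
[[-0.124, -0.864, 0.029], [0.0025, -0.0004, -0.0]]
[[-0.124, -0.864, 0.036], [0.0025, -0.0004, -0.0]]
[[-0.124, -0.864, 0.043], [0.0025, -0.0004, -0.0]]
[[-0.124, -0.863, 0.05], [0.0025, -0.0004, -0.0]]
[[-0.124, -0.863, 0.057], [0.0025, -0.0004, -0.0]]
[[-0.124, -0.862, 0.064], [0.0025, -0.0004, -0.0]]
[[-0.124, -0.862, 0.071], [0.0025, -0.0004, -0.0]]
[[-0.123, -0.861, 0.077], [0.0025, -0.0004, -0.0]]
[[-0.123, -0.861, 0.084], [0.0025, -0.0004, -0.0]]
[[-0.123, -0.86, 0.091], [0.0025, -0.0004, -0.0]]
```

>>> {"fn": "arm_command", "kwargs": {"commands": [[[-0.13, -0.4, 0.02], [0.0025, 0.003, 0]], [[-0.13, -0.8, 0.02], [0.0025, 0, 0]], [[-0.13, -0.86, 0.03], [0.0025, 0, 0]], [[-0.13, -0.86, 0.04], [0.0025, 0, 0]], [[-0.13, -0.86, 0.04], [0.0025, 0, 0]]]}}

```text
time_s: 10.5
tcp_pos: [551.3, 60.5, 164.0]
orientation: [[-0.032, -0.13, 0.991], [-0.003, 0.992, 0.13], [-0.999, 0.001, -0.032]]
ft_force: [-0.5, 0.8, -0.8]
width: 0.538
```

>>> {"fn": "arm_command", "kwargs": {"commands": [[[-0.13, -0.86, 0.05], [0.0025, 0, 0]], [[-0.13, -0.86, 0.06], [0.0025, 0, 0]], [[-0.13, -0.86, 0.06], [0.0025, 0, 0]], [[-0.13, -0.86, 0.07], [0.0025, 0, 0]], [[-0.1, -0.6, 0.1], [0.0025, 0, 0]]]}}

```text
time_s: 11.0
tcp_pos: [583.0, -111.6, 187.8]
orientation: [[-0.038, -0.085, 0.996], [-0.003, 0.996, 0.084], [-0.999, -0.0, -0.038]]
ft_force: [0.1, 0.2, -2.4]
width: 0.542
```

```bash
python3 - <<'E'
from h import *
s=env.get_state();print(s["width"],s["tcp_pos"],s["time_s"])
plan([600,-195,200],Rdown(4.1),step=38)
E
```

```text
0.5416087073240788 [ 583.0102407  -111.64159533  187.77456315] 11.0
3 rows
[[-0.105, -0.704, 0.078], [0.0014, -0.0041, 0.0]]
[[-0.104, -0.704, 0.083], [0.0014, -0.0041, 0.0]]
[[-0.103, -0.703, 0.087], [0.0014, -0.0041, 0.0]]
```

>>> {"fn": "arm_command", "kwargs": {"commands": [[[-0.1, -0.7, 0.08], [0.0014, -0.005, 0]], [[-0.1, -0.7, 0.08], [0.0014, -0.004, 0]], [[-0.1, -0.5, 0.09], [0.0014, -0.004, 0]], [[0, 0, 0], [0, 0, 0]]]}}

```text
time_s: 11.4
tcp_pos: [598.0, -197.8, 198.3]
orientation: [[-0.0, -0.063, 0.998], [-0.001, 0.998, 0.063], [-1.0, -0.001, -0.0]]
ft_force: [-0.5, -0.1, -1.2]
width: 0.541
```

```bash
python3 look.py w3 comb_seat:36 jaw_post:90 fixture:0 cap1_center:180; python3 - <<'E'
from h import *
w=np.load("w3.npz");C=(w["K"],w["D"],w["R"],w["e"]);P0=P=cloud(C,w["d"])
P=P[(abs(P[:,0]-540)<120)&(abs(P[:,1]+170)<150)]
for n,lo,hi in(("board",8,16),("post",98,115),("mid",60,70),("comb",45,59),("floor",33,39)):
    G=P[(P[:,2]>lo)&(P[:,2]<hi)]; print(n,len(G),G.mean(0),G[:,:2].min(0),G[:,:2].max(0),cv2.minAreaRect(G[:,:2].astype(np.float32)))
E
```

```text
[ 598.  -197.8  198.3] 11.4
comb_seat [288.  137.6] 0.88 [ 541.3 -198.1   36. ]
jaw_post [396.9 140.2] 0.57 [ 533.8 -106.8   90. ]
fixture [293.4 135.6] 0.96 [ 541.2 -191.6    0. ]
cap1_center [284.5 268.9] 0.97 [ 612.7 -197.2  180. ]
board 15283 [ 522.47274351 -164.21626624   12.00611254] [ 458.58533602 -277.57888845] [621.85516053 -49.02564541] ((540.7288208007812, -163.13909912109375), (150.36019897460938, 220.26449584960938), 3.8988802433013916)
post 990 [ 536.18396301 -107.23943441  107.06218274] [ 524.14499771 -118.21139107] [548.87809367 -93.3496721 ] ((536.4420166015625, -105.69036865234375), (23.54246711730957, 24.412199020385742), 3.7094316482543945)
mid 1728 [ 528.00959543 -133.13573352   65.73956987] [ 491.82583686 -241.99826392] [582.49512913 -97.79304895] ((538.261474609375, -169.84230041503906), (90.51522064208984, 142.74838256835938), 1.042392373085022)
comb 2465 [ 531.09996178 -186.19273487   52.8336172 ] [ 492.87158673 -239.58465341] [ 582.11763896 -113.2045427 ] ((538.2614135742188, -176.4779815673828), (89.32257843017578, 125.43675994873047), 0.7356213331222534)
floor 2312 [ 530.34590642 -193.65521365   36.07354166] [ 489.95824158 -226.52617016] [ 582.43090509 -113.3060042 ] ((537.7120971679688, -169.9142303466797), (96.24028015136719, 107.61473846435547), 3.530766010284424)
```

View pics/w3.png

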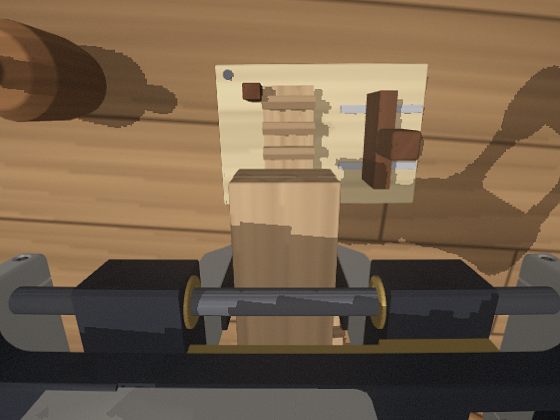

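```bash
python3 - <<'E'
from h import *
w=np.load("w3.npz");C=(w["K"],w["D"],w["R"],w["e"]);P=cloud(C,w["d"])
t=np.radians(3.9);ux=np.array([np.cos(t),np.sin(t)]);uy=np.array([-ux[1],ux[0]])
O=np.array([543.1,-198.0]);F=np.c_[(P[:,:2]-O)@ux,(P[:,:2]-O)@uy,P[:,2]]
G=F[(abs(F[:,0])<60)&(abs(F[:,1])<22)&(F[:,2]>30)&(F[:,2]<60)]
for a in range(-56,20,2):
    k=G[(G[:,0]>=a)&(G[:,0]<a+2)]
    if len(k): print(a,len(k),round(np.median(k[:,2]),1),round(k[:,2].max(),1))
G=F[(abs(F[:,0]+36)<8)&(abs(F[:,1])<60)&(F[:,2]>50)&(F[:,2]<60)];print("tongue y",np.percentile(G[:,1],[1,50,99]))
S=F[(abs(F[:,0]+45)<9)&(F[:,1]<-20)&(F[:,1]>-60)&(F[:,2]>62)&(F[:,2]<70)];print("stop",S.min(0),S.max(0))
J=F[(F[:,2]>63)&(F[:,2]<68)&(F[:,1]>60)];print("bar",np.percentile(J,[1,99],axis=0))
J=F[(F[:,2]>103)&(F[:,2]<115)&(F[:,1]>60)];print("post",np.percentile(J,[1,50,99],axis=0))
# held block in tool frame
s=env.get_state();R=s["orientation"];p=s["tcp_pos"]
B=(P-p)@R; B=B[(abs(B[:,1])<40)&(B[:,0]<0)&(B[:,0]>-40)&(B[:,2]<10)&(B[:,2]>-80)]
print(len(B),np.percentile(B,[1,50,99],axis=0))
Tp=B[abs(B[:,0]-np.median(B[:,0]))<3];print(np.percentile(Tp,[.5,50,99.5],axis=0), cv2.minAreaRect(Tp[:,1:].astype(np.float32)), cv2.fitLine(Tp[:,[2,0]].astype(np.float32),2,0,.01,.01).ravel())
E
```

```text
-52 70 36.0 38.6
-50 118 35.9 37.6
-48 106 36.1 37.6
-46 90 35.9 37.4
-44 80 36.0 37.7
-42 60 50.7 52.4
-40 113 52.4 54.5
-38 118 54.9 56.8
-36 95 55.4 57.4
-34 94 53.8 55.8
-32 139 51.6 54.1
-30 89 36.2 44.9
-28 89 36.1 37.5
-26 89 36.0 37.7
-24 89 36.2 37.5
-22 99 36.0 37.9
-20 102 36.1 38.5
-18 111 50.4 52.8
-16 93 52.3 54.4
-14 121 54.3 57.3
-12 110 55.2 57.3
-10 94 53.4 55.2
-8 91 51.4 53.3
-6 43 36.1 50.9
-4 86 36.1 38.6
-2 86 35.9 37.5
0 85 36.2 37.9
2 86 36.2 37.6
4 85 36.0 37.8
6 155 46.6 53.4
8 112 52.4 54.9
10 89 54.5 56.6
12 91 55.7 57.5
14 90 53.9 56.1
16 84 51.7 53.7
18 8 49.7 50.5
tongue y [-24.97455157  -0.0802546   24.85897271]
stop [-51.08688016 -41.09062788  62.22805388] [-37.6098555  -24.92253783  67.87129015]
bar [[-44.72309082  80.60061483  63.39003632]
 [ 44.80127246  96.70978372  67.64311817]]
post [[-11.51460498  80.69946531 103.71729259]
 [ -0.66520022  91.65325935 107.8032412 ]
 [ 11.25569808 103.81338603 109.52308917]]
14004 [[-38.08490209 -37.91412348 -51.06930928]
 [-24.8012129   -4.35288598 -24.99301316]
 [ -3.98550172  32.43525255   0.32719329]]
[[-26.99085681 -35.2755673  -51.02405136]
 [-24.83893114  -4.82710267 -26.43204192]
 [-22.37924426  30.98445154   0.77936218]] ((-1.6452560424804688, -24.894298553466797), (76.34647369384766, 53.032562255859375), 0.43820756673812866) [ 9.9999982e-01 -5.9304683e-04 -2.6074629e+01 -2.4837044e+01]
```

```bash
python3 - <<'E'
from h import *
plan([542.1,-194,100],Rdown(3.9),step=30)
E
```

```text
4 rows
[[0.613, 0.017, -0.348], [0.0, -0.0001, -0.0001]]
[[0.613, 0.017, -0.348], [0.0, -0.0001, -0.0001]]
[[0.613, 0.017, -0.349], [0.0, -0.0001, -0.0001]]
[[0.613, 0.017, -0.349], [0.0, -0.0001, -0.0001]]
```

>>> {"fn": "arm_command", "kwargs": {"commands": [[[0.61, 0.02, -0.35], [0, 0, 0]], [[0.61, 0.02, -0.35], [0, 0, 0]], [[0.61, 0.02, -0.35], [0, 0, 0]], [[0.55, 0.02, -0.35], [0, 0, 0]], [[0.02, 0, 0], [0, 0, 0]]]}}

```text
time_s: 12.15
tcp_pos: [541.0, -187.7, 100.3]
orientation: [[0.0, -0.077, 0.997], [0.001, 0.997, 0.077], [-1.0, 0.001, 0.0]]
ft_force: [-0.4, -0.0, -1.2]
width: 0.543
```

```bash
python3 - <<'E'
from h import *
s=env.get_state();print(np.degrees(np.arctan2(-s["orientation"][0,1],s["orientation"][1,1])))
plan([542.1,-194,78],Rdown(3.9),step=30)
E
```

```text
4.398625853089052
1 rows
[[0.557, -0.159, 0.015], [0.0028, 0.0001, -0.0004]]
```

>>> {"fn": "arm_command", "kwargs": {"commands": [[[0.3, -0.1, 0.02], [0.0028, 0, 0]], [[0.25, -0.05, 0.01], [0, 0, 0]], [[0.02, 0, 0], [0, 0, 0]], [[0.02, 0, 0], [0, 0, 0]]]}}

```text
time_s: 12.55
tcp_pos: [546.8, -193.7, 77.8]
orientation: [[0.006, -0.07, 0.998], [-0.001, 0.998, 0.07], [-1.0, -0.002, 0.006]]
ft_force: [-0.1, -0.2, -1.5]
width: 0.539
```

```bash
python3 - <<'E'
from h import *
s=env.get_state();print(np.degrees(np.arctan2(-s["orientation"][0,1],s["orientation"][1,1])))
plan([542.1,-194,60],Rdown(3.9),step=30)
im,d=eyes.capture("wrist");cv2.imwrite("pics/w4.png",im[:,:,::-1])
E
```

```text
3.998111020648427
1 rows
[[0.445, 0.001, -0.12], [0.0005, 0.0019, 0.0005]]
```

View pics/w4.png

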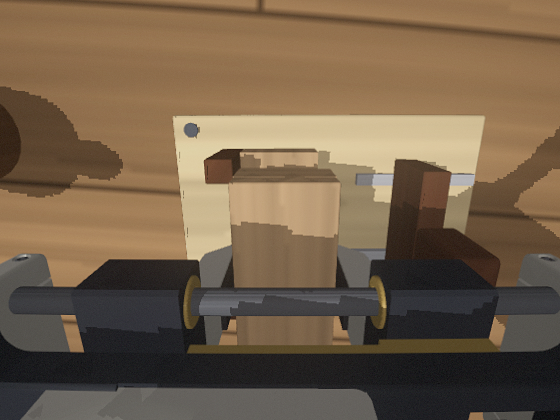

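>>> {"fn": "arm_command", "kwargs": {"commands": [[[0.05, 0, -0.13], [0.0005, 0.002, 0]], [[0.1, 0, -0.03], [0, 0.001, 0]], [[0.1, 0, -0.02], [0, 0, 0]]]}}

```text
time_s: 12.9
tcp_pos: [540.2, -194.7, 68.6]
orientation: [[-0.002, -0.068, 0.998], [-0.003, 0.998, 0.068], [-1.0, -0.003, -0.002]]
ft_force: [0.4, 0.1, -1.8]
width: 0.544
```

>>> {"fn": "arm_command", "kwargs": {"commands": [[[0.06, 0.02, 0.03], [0, -0.0005, 0]], [[0.08, 0.01, 0], [0, 0, 0]], [[0.08, 0, 0], [0, 0, 0]]]}}

```text
time_s: 13.2
tcp_pos: [541.1, -193.3, 59.0]
orientation: [[0.0, -0.068, 0.998], [-0.003, 0.998, 0.068], [-1.0, -0.003, -0.0]]
ft_force: [0.5, 0.2, -1.4]
width: 0.54
```

>>> {"fn": "arm_command", "kwargs": {"commands": [[[0.09, 0, 0.01], [0, 0, 0]], [[0.09, 0, 0], [0, 0, 0]], [[0.07, 0, 0], [0, 0, 0]], [[0.06, 0, 0], [0, 0, 0]]]}}

```text
time_s: 13.6
tcp_pos: [543.7, -195.1, 50.8]
orientation: [[0.006, -0.069, 0.998], [-0.008, 0.998, 0.069], [-1.0, -0.008, 0.005]]
ft_force: [-7.5, 6.8, 20.3]
width: 0.542
```

>>> {"fn": "arm_command", "kwargs": {"commands": [[[0.0, 0, -0.06], [0, 0.001, 0.002]], [[0.06, 0.01, -0.02], [0, 0, 0]], [[0.06, 0, -0.01], [0, 0, 0]]]}}

```text
time_s: 13.9
tcp_pos: [543.6, -196.1, 50.5]
orientation: [[0.012, -0.069, 0.998], [-0.006, 0.998, 0.069], [-1.0, -0.007, 0.012]]
ft_force: [-1.6, -6.6, 2.3]
width: 0.542
```

```bash
python3 - <<'E'
from h import *
im,d=eyes.capture("wrist");cv2.imwrite("pics/w5.png",im[:,:,::-1])
im,d=eyes.capture("scene");cv2.imwrite("pics/s5.png",cv2.resize(im[150:250,190:350,::-1],None,fx=5,fy=5,interpolation=cv2.INTER_CUBIC))
E
```

```text
(no output)
```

View pics/w5.png

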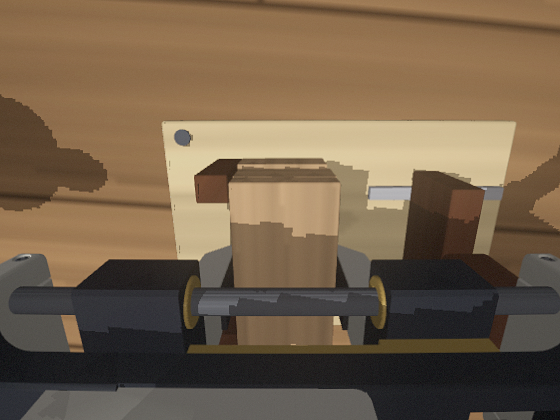

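View pics/s5.png

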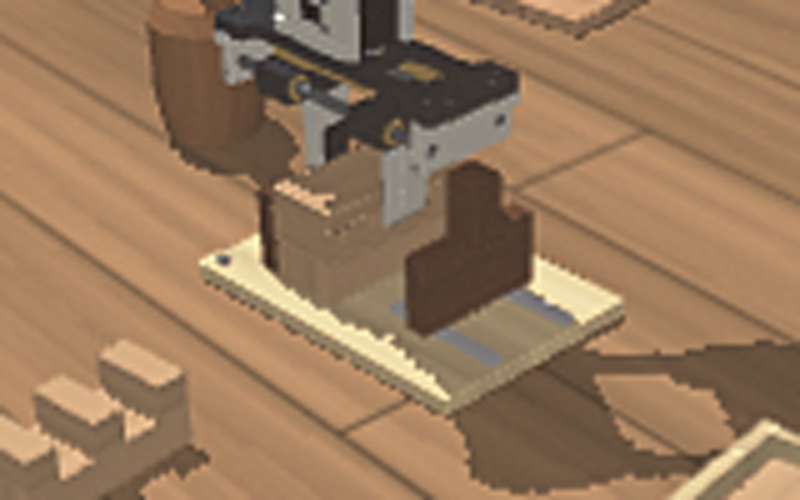

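>>> {"fn": "arm_command", "kwargs": {"commands": [[[0.0, 0.04, -0.05], [0, 0.004, 0.002]], [[0.08, 0.02, -0.03], [0, 0.001, 0]], [[0.1, 0, -0.02], [0, 0, 0]]]}}

```text
time_s: 14.3
tcp_pos: [542.8, -197.8, 46.7]
orientation: [[0.004, -0.069, 0.998], [-0.009, 0.998, 0.069], [-1.0, -0.009, 0.004]]
ft_force: [-8.2, 9.0, 43.2]
width: 0.542
```

```bash
cat > hb.py <<'E'
from h import *
s=env.get_state();C=cam("wrist",s);im,d=eyes.capture("wrist");P=cloud(C,d);p=s["tcp_pos"]
t=np.radians(3.9);ux=np.array([np.cos(t),np.sin(t)]);uy=np.array([-ux[1],ux[0]]);O=np.array([543.1,-198.0])
F=np.c_[(P[:,:2]-O)@ux,(P[:,:2]-O)@uy,P[:,2]]
B=F[(abs(F[:,1])<22)&(F[:,2]>60)&(F[:,2]<85)&(F[:,0]<-20)&(F[:,0]>-60)]
print("tcp in fixture",np.round([(p[:2]-O)@ux,(p[:2]-O)@uy,p[2]],1),"yaw",round(np.degrees(np.arctan2(-s["orientation"][0,1],s["orientation"][1,1])),2))
T=B[B[:,2]>np.median(B[:,2])-3]
A=np.c_[T[:,0]+35,T[:,1],np.ones(len(T))];q=np.linalg.lstsq(A,T[:,2],rcond=None)[0]
B=F[(abs(F[:,1])<45)&(abs(F[:,2]-np.median(T[:,2]))<2.5)&(F[:,0]<-30)&(F[:,0]>-70)]
print("top z",np.median(T[:,2]),"slopes",np.round(q,3),"x front",np.percentile(B[:,0],.5),"y range",np.percentile(B[:,1],[1,99]),len(T))
E
python3 hb.py
```

```text
tcp in fixture [-0.3  0.2 46.7] yaw 3.97
top z 71.88308441990091 slopes [ 6.0000e-03 -2.0000e-03  7.1879e+01] x front -51.29196267041253 y range [-24.45637426  24.21203099] 6479
```

>>> {"fn": "arm_command", "kwargs": {"commands": [[[-0.02, 0, 0], [0, 0, 0]], [[0.02, 0, -0.01], [0, 0, 0]], [[0.02, 0, -0.01], [0, 0, 0]]], "fingers": 64}}

```text
time_s: 14.65
tcp_pos: [541.3, -196.9, 45.7]
orientation: [[0.004, -0.069, 0.998], [-0.008, 0.998, 0.069], [-1.0, -0.008, 0.003]]
ft_force: [0.4, 0.0, 0.5]
width: 0.687
```

>>> {"fn": "arm_command", "kwargs": {"commands": [[[-0.1, 0, -0.01], [0, 0, 0]], [[-0.4, 0, 0], [0, 0, 0]], [[-0.8, 0, 0], [0, 0, 0]], [[-0.9, 0, 0], [0, 0, 0]], [[-0.9, 0, 0.3], [0, 0, 0]]]}}

```text
time_s: 15.15
tcp_pos: [546.8, -192.9, 164.5]
orientation: [[-0.015, -0.068, 0.998], [0.002, 0.998, 0.068], [-1.0, 0.003, -0.015]]
ft_force: [-0.3, -0.3, 0.8]
width: 0.698
```

```bash
python3 hb.py; python3 - <<'E'
from h import *
im,d=eyes.capture("wrist");cv2.imwrite("pics/w6.png",im[:,:,::-1])
E
```

```text
tcp in fixture [  4.    4.9 164.5] yaw 3.92
top z 71.98276178279527 slopes [-2.000e-03 -1.000e-03  7.198e+01] x front -50.618473722205685 y range [-24.46367334  24.75357199] 2042
```

View pics/w6.png

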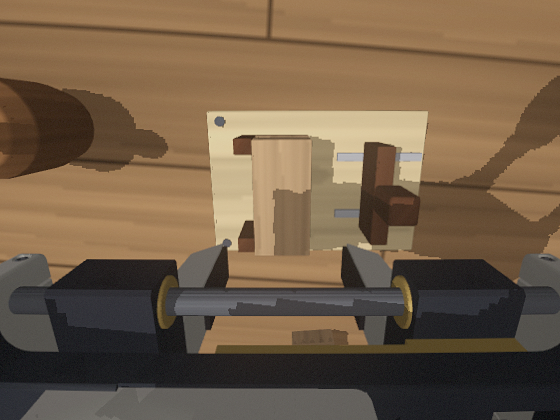

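```bash
python3 - <<'E'
from h import *
plan([533.6,-58.3,150],Rdown(3.9),step=30)
plan([533.6,-58.3,78],Rdown(3.9),step=30,pos=[533.6,-58.3,150],cur=Rdown(3.9))
E
```

```text
5 rows
[[0.093, 0.684, -0.042], [0.0001, -0.0002, 0.0002]]
[[0.093, 0.684, -0.042], [0.0001, -0.0002, 0.0002]]
[[0.094, 0.684, -0.042], [0.0001, -0.0002, 0.0002]]
[[0.094, 0.684, -0.042], [0.0001, -0.0002, 0.0002]]
[[0.095, 0.684, -0.043], [0.0001, -0.0002, 0.0002]]
3 rows
[[0.6, 0.0, 0.0], [0.0, 0.0, 0.0]]
[[0.6, 0.0, 0.0], [0.0, 0.0, 0.0]]
[[0.6, 0.0, 0.0], [0.0, 0.0, 0.0]]
```

>>> {"fn": "arm_command", "kwargs": {"commands": [[[0.05, 0.68, -0.04], [0, -0.003, 0]], [[0.05, 0.68, -0.04], [0, 0, 0]], [[0.05, 0.68, -0.04], [0, 0, 0]], [[0.1, 0.68, -0.04], [0, 0, 0]], [[0.1, 0.68, -0.04], [0, 0, 0]]], "fingers": 0}}

```text
time_s: 15.75
tcp_pos: [532.5, -58.2, 151.2]
orientation: [[0.004, -0.064, 0.998], [-0.003, 0.998, 0.064], [-1.0, -0.004, 0.004]]
ft_force: [-0.5, 0.1, -0.3]
width: 0.312
```

>>> {"fn": "arm_command", "kwargs": {"commands": [[[0, 0.05, 0], [0, 0, 0]], [[0.03, 0, 0], [0, 0, 0]], [[0.03, 0, 0], [0, 0, 0]], [[0.03, 0, 0], [0, 0, 0]], [[0.03, 0, 0], [0, 0, 0]]]}}

```text
time_s: 16.25
tcp_pos: [530.6, -55.2, 143.3]
orientation: [[-0.002, -0.066, 0.998], [-0.002, 0.998, 0.066], [-1.0, -0.002, -0.002]]
ft_force: [-0.3, -0.5, -0.9]
width: 0.008
```

```bash
python3 - <<'E'
from h import *
s=env.get_state();print(s["time_s"],s["width"])
plan([533.6,-58.3,78],Rdown(3.9),step=28)
E
```

```text
16.25 0.008176411041334248
3 rows
[[0.544, -0.027, 0.024], [-0.0002, -0.0002, 0.0002]]
[[0.544, -0.027, 0.024], [-0.0002, -0.0002, 0.0002]]
[[0.544, -0.027, 0.024], [-0.0002, -0.0002, 0.0002]]
```

>>> {"fn": "arm_command", "kwargs": {"commands": [[[0.54, 0, 0.02], [0, 0, 0]], [[0.54, 0, 0.02], [0, 0, 0]], [[0.54, 0, 0.02], [0, 0, 0]], [[0.02, -0.1, 0], [0, 0, 0]], [[0.02, -0.1, 0], [0, 0, 0]]]}}

```text
time_s: 16.75
tcp_pos: [535.2, -67.1, 75.9]
orientation: [[0.002, -0.062, 0.998], [-0.003, 0.998, 0.062], [-1.0, -0.004, 0.002]]
ft_force: [0.3, 0.2, 0.2]
width: 0.003
```

>>> {"fn": "arm_command", "kwargs": {"commands": [[[0.02, -0.2, 0], [0, 0, 0]], [[0.02, -0.2, 0], [0, 0, 0]], [[0.02, -0.2, 0], [0, 0, 0]]]}}

```text
time_s: 17.05
tcp_pos: [537.2, -92.9, 75.7]
orientation: [[0.004, -0.062, 0.998], [-0.003, 0.998, 0.062], [-1.0, -0.003, 0.004]]
ft_force: [-1.6, 2.4, 2.4]
width: 0.004
```

>>> {"fn": "arm_command", "kwargs": {"commands": [[[0.02, -0.15, 0], [0, 0, 0]], [[0.02, -0.15, 0], [0, 0, 0]], [[0.02, -0.15, -0.02], [0, 0, 0]], [[0.02, -0.15, 0], [0, 0, 0]]]}}

```text
time_s: 17.45
tcp_pos: [539.4, -119.8, 74.3]
orientation: [[0.008, -0.061, 0.998], [-0.004, 0.998, 0.061], [-1.0, -0.005, 0.008]]
ft_force: [-0.2, 1.9, 0.6]
width: 0.006
```

```bash
cat > jw.py <<'E'
from h import *
import sys
s=env.get_state();C=cam("wrist",s);im,d=eyes.capture("wrist");cv2.imwrite(f"pics/{sys.argv[1]}.png",im[:,:,::-1]);P=cloud(C,d);p=s["tcp_pos"]
t=np.radians(3.9);ux=np.array([np.cos(t),np.sin(t)]);uy=np.array([-ux[1],ux[0]]);O=np.array([543.1,-198.0])
F=np.c_[(P[:,:2]-O)@ux,(P[:,:2]-O)@uy,P[:,2]]
print("tcp_f",np.round([(p[:2]-O)@ux,(p[:2]-O)@uy,p[2]],1),s["time_s"],s["ft_force"])
J=F[(F[:,2]>63)&(F[:,2]<68)&(F[:,1]>15)&(F[:,1]<110)&(F[:,0]>-46)&(F[:,0]<-15)];print("bar y",len(J),np.percentile(J[:,1],[1,99]) if len(J) else 0)
J=F[(F[:,2]>70)&(F[:,2]<74)&(F[:,1]>-45)&(F[:,1]<45)&(F[:,0]>-60)&(F[:,0]<60)];print("block y",len(J),np.percentile(J,[1,99],axis=0) if len(J) else 0)
E
python3 jw.py w7
```

```text
tcp_f [ 1.6 78.2 74.3] 17.45 [-0.16023521  1.87507157  0.62976761]
bar y 1657 [24.61827384 51.64275778]
block y 10914 [[-50.58771058 -24.30751718  70.415669  ]
 [ 50.73136107  24.82788873  73.24144242]]
```

View pics/w7.png

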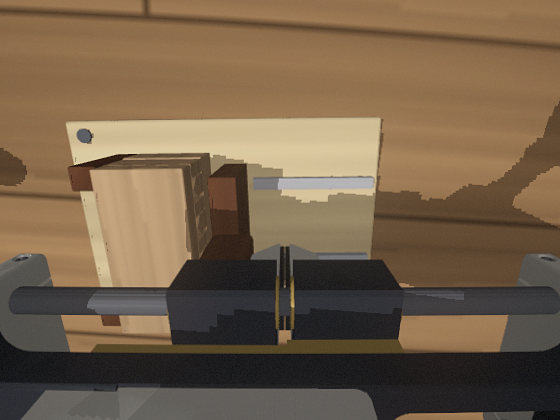

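>>> {"fn": "arm_command", "kwargs": {"commands": [[[0.02, -0.08, -0.02], [0, 0.001, 0]], [[0.02, -0.06, -0.01], [0, 0, 0]]]}}

```text
time_s: 17.7
tcp_pos: [539.0, -127.1, 72.6]
orientation: [[0.006, -0.06, 0.998], [-0.005, 0.998, 0.06], [-1.0, -0.005, 0.006]]
ft_force: [0.4, 1.6, 1.5]
width: 0.006
```

>>> {"fn": "arm_command", "kwargs": {"commands": [[[0.02, -0.06, -0.01], [0, 0, 0]], [[0.02, -0.06, 0], [0, 0, 0]]]}}

```text
time_s: 17.9
tcp_pos: [538.8, -130.6, 71.3]
orientation: [[0.006, -0.06, 0.998], [-0.002, 0.998, 0.06], [-1.0, -0.003, 0.005]]
ft_force: [-2.6, 18.1, 15.3]
width: 0.004
```

>>> {"fn": "arm_command", "kwargs": {"commands": [[[0, -0.06, 0], [0, 0, 0]]]}}

```text
time_s: 18.0
tcp_pos: [538.7, -130.5, 71.5]
orientation: [[0.005, -0.06, 0.998], [0.002, 0.998, 0.06], [-1.0, 0.001, 0.005]]
ft_force: [1.7, 17.6, 5.8]
width: 0.003
```

```bash
python3 jw.py w8
```

```text
tcp_f [ 0.2 67.7 71.5] 18.0 [ 1.7282576  17.57898217  5.80624639]
bar y 1606 [24.69936758 40.94537786]
block y 10284 [[-50.6057388  -24.27784033  70.39023405]
 [ 50.15758229  25.13482651  73.33233094]]
```

>>> {"fn": "arm_command", "kwargs": {"commands": [[[0, 0.15, 0], [0, 0, 0]], [[0, 0.5, 0], [0, 0, 0]], [[-0.3, 0.6, 0], [0, 0, 0]], [[-0.9, 0.2, 0], [0, 0, 0]], [[-0.9, 0, 0.2], [0, 0, 0]]]}}

```text
time_s: 18.55
tcp_pos: [538.2, -69.9, 151.4]
orientation: [[-0.009, -0.06, 0.998], [0.003, 0.998, 0.06], [-1.0, 0.004, -0.009]]
ft_force: [0.8, -0.8, 0.2]
width: 0.006
```

>>> {"fn": "arm_command", "kwargs": {"commands": [[[-0.7, 0.3, 0.3], [0, 0, 0]], [[0, 0, 0], [0, 0, 0]], [[0, 0, 0], [0, 0, 0]]]}}

```text
time_s: 18.85
tcp_pos: [552.1, -57.8, 184.4]
orientation: [[-0.002, -0.061, 0.998], [-0.001, 0.998, 0.061], [-1.0, -0.001, -0.002]]
ft_force: [-0.8, -0.1, 0.4]
width: 0.005
```

```bash
python3 jw.py w9; python3 - <<'E'
from h import *
C=cam("top");C2=cam("scene")
im,d=eyes.capture("scene");cv2.imwrite("pics/s9.png",im[:,:,::-1])
im,d=eyes.capture("top");cv2.imwrite("pics/t9.png",im[:,:,::-1])
P=cloud(C,d)
H=P[(abs(P[:,0]-418)<40)&(abs(P[:,1]-196)<40)&(P[:,2]>52)];print("handle",len(H),H[:,:2].mean(0))
print(cam and [(l,[np.round(q["xy"],1) for q in eyes.tip_of("top",l)[:1]]) for l in("mallet","jar","coarse_block")])
M=P[(abs(P[:,0]-676)<70)&(abs(P[:,1]-240)<60)&(P[:,2]>70)]; print("mag",np.histogram(M[:,2],bins=range(70,140,6)))
E
```

```text
tcp_f [ 18.6 139.3 184.4] 18.85 [-0.80063784 -0.12036683  0.44265092]
bar y 683 [24.08552055 41.02715885]
block y 5630 [[-50.35574851 -24.15299083  70.30502645]
 [ 51.29016712  24.90425438  73.41944306]]
handle 92 [421.54151216 193.63551481]
[('mallet', [array([188.6, 205.7])]), ('jar', [array([133.4, 241.2])]), ('coarse_block', [array([308.4, 173.8])])]
mag (array([  7,  12,   8,  14,  13,  17,  12,  90, 506, 180, 177]), array([ 70,  76,  82,  88,  94, 100, 106, 112, 118, 124, 130, 136]))
```

View pics/s9.png

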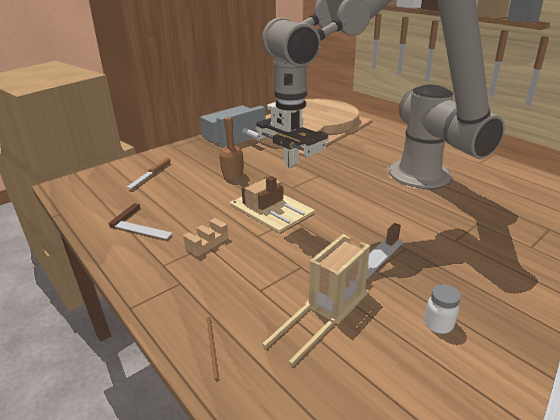

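View pics/t9.png

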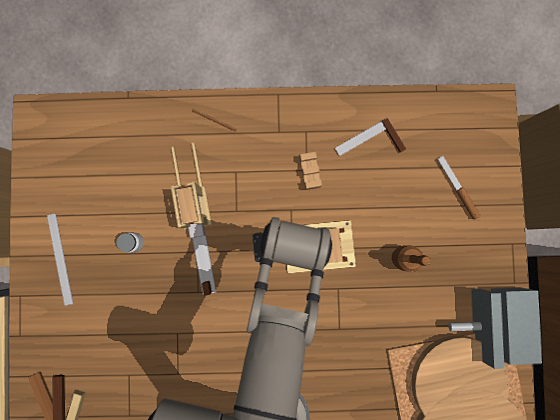

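View pics/w9.png

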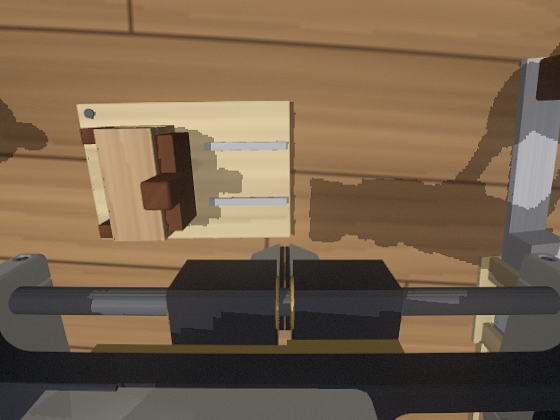

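```bash
python3 - <<'E'
from h import *
w=np.load("w2.npz");C=(w["K"],w["D"],w["R"],w["e"]);P=cloud(C,w["d"])
H=P[(abs(P[:,0]-418)<35)&(abs(P[:,1]-197)<22)&(P[:,2]>58)&(P[:,2]<66)]
r=cv2.minAreaRect(H[:,:2].astype(np.float32));print(r,np.linalg.norm(np.array(r[0])-[566.47,220.46]))
E
```

```text
((419.0343017578125, 195.87051391601562), (38.03761672973633, 19.498327255249023), 9.65417766571045) 149.4721644388541
```

```bash
python3 -c "
from cell import sign_off,env
print(env.get_state()['time_s']);print(sign_off())"
```

```text
19.15
the job is handed in; nothing more can be done
None
```

The block is seated in the fixture and clamped by the jaw, the tray is left out, and the job was handed in at 19.2 s.

**What I did:**
- **Tray:** I pulled it out by its grip until it hit the end stop. The grip had then moved about 149.5 mm of the 150 mm.
- **Block:** The first grip on the block was too high and the second too low, touching the tray with about 15 N, so I regripped twice. Going in, the block caught about 3 mm above home. I nudged it sideways and it went down under about 43 N.
- **Jaw:** I let go of the block, then pushed the jaw post with closed fingers until the force rose to about 18 N.

**Last checks:**
- **Seating:** The block's top is at about 72 mm, which is fully home. Its sides lie at about y = -24 to +25 mm in the fixture, flush with the base and against the stops.
- **Jaw:** Its face is at about y = 24 to 25 mm, so it touches the block.
- **Surroundings:** In the pictures the two upper blocks are still in the magazine, and the mallet, jar and coarse block look unmoved. The robot was clear of everything.

**Disagreement:** The network's last mallet position in the top view was wrong, as it pointed at the magazine. The picture shows the mallet standing in its place.

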